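# Set the dish viewer's filter selector to orange and switch the lamp on

### The job

On the dish viewer, gently push the selector's upright tab round with the fingertips, without gripping it, until the selector points at the orange label. Then press the red button fully down to switch the lamp on, and let it come up again. Press the button only when the selector is on orange, leave the selector there, and leave the Petri dish, the red-capped vial and the blue tip box undisturbed where they are.

Things in the scene. Friction and masses are not known exactly. Their poses are not given: they have to be found in the camera images.
- viewer: The dish viewer: a white box fixed to the bench, 60 mm high. Origin at bench height straight below the selector's upright axis; z is up. In its frame it spans x -135 to 135 mm, y -135 to 275 mm; its front (-x) roughly faces the robot. A dark dial face of 128 mm radius surrounds the selector; the lit panel and the red button lie on its +y (left) part.
- selector: The rotary selector. Its origin is on its upright axis, 64 mm above the bench; its own -x axis is the way it points (towards tab and pointer). Its angle is its yaw minus the viewer's yaw, positive anticlockwise from above, between stops at -2.0 and 2.0 rad; it starts between -0.5 and 0.5. It turns stiffly by friction (2 to 3 N at the tab), has no clicks or spring, and stays where it is left.
- tab_mid (a point): Centre of the white upright tab to push, 91 mm above the bench, 70 mm from the selector's axis. The tab is 24 mm long radially, 12 mm thick in the turning direction, and stands from 70 to 112 mm above the bench. The arm under it (20 mm wide, top at 72 mm) reaches 84 mm from the axis, with a white pointer to 93 mm.
- tab_top (a point): Centre of the tab's top (with a black line along it), 112 mm above the bench. Behind it the selector's aluminium disc, 55 mm in radius, has its top 74 mm above the bench, and a grey hub of 22 mm radius rises to 82 mm.
- pointer (a point): The point the selector points at: 108 mm from its axis in the direction of the tab, on the circle on which the label centres lie.
- label_orange: The orange round label, 28 mm across, lying flat on the dial face with its top 63 mm above the bench; its centre is 108 mm from the selector's axis. The four labels sit at selector angles of about -1.75, -1.05, 1.05 and 1.75 rad, in an order that changes.
- label_green: The green round label, like the orange one.
- label_blue: The blue round label, like the orange one.
- label_white: The white round label, like the orange one.
- lamp_button (a joint): Travel of the red push button, m: 0 up, 0.006 fully down. It springs back up; fully down takes 5 N. It counts as pressed beyond 0.0045.
- lamp_button_top (a point): Centre of the top of the red button (30 mm across, in a black housing 46 mm across), pressed straight down: 82 mm above the bench when up, 76 mm when fully down; the housing's top is at 72 mm. It lies on the viewer at about (-65, 200) mm in the viewer's frame.
- dish: Loose closed Petri dish on the lit panel, 90 mm across and 15 mm high, origin at the centre of its underside, 60 mm above the bench. Leave it alone.
- vial: Loose vial with a red cap, 28 mm across and 60 mm high, standing on the bench to the right of the viewer, origin at the centre of its underside. Leave it alone.
- tip_box: Loose blue pipette-tip box, 84 x 124 mm and 63 mm high, on the bench beyond the viewer, origin at the centre of its underside. Leave it alone.

How it is judged:
By the outcome, as a careful person would: the job done as asked, in the order asked, and still so for the second after the job is handed in, with the robot touching nothing.
It also fails if it takes over 45 s, if anything falls off the work surface, if the arm or the gripper's body presses on something with over 40 N, if the wrist force passes 120 N, or if a joint passes its speed limit or range.

### The arm

A 6-joint arm with a two-finger parallel gripper is mounted at the origin on the work surface. World frame = base frame: x ahead of the robot, y to its left, z up, the work surface at z = 0. Lengths are in mm, angles in rad, forces in N, time in s.
With the tool pointing down it reaches from about 275 to 750 mm from the base axis. Payload 10.2 kg.
Tool frame: the origin (TCP) lies at the very end of the fingers, on their centre line; the grasp point (between the pads) lies 19 mm behind it; z points along the fingers, y is the line along which they close (so a half turn about z gives the same grasp; the last joint's range is limited). The gripper opens to 85 mm and grips with 20 to 120 N. Pads are 22 mm wide; open, the fingers measure 114 mm over their backs; the gripper's body (76 mm by 85 mm) begins 54 mm behind the grasp point. The pads swing forward as they close: fully open they stand 13 mm farther back than shut.
Start: joints at [-0.223, 0.313, 1.498, -0, 1.331, -0.223], TCP at [525.006, -0.013, 231.294] pointing down, gripper open.
Joint ranges: [-2.94, 2.94], [-0.97, 2.17], [0.19, 2.56], [-1.23, 4.37], [0.02, 3.11], [-2.88, 2.88]. Speed limits (rad/s): [2.39, 2.39, 3.01, 3.14, 3.14, 3.14].

### API

Orientations are given as a unit quaternion [w, x, y, z].
In Python, from rig import ctrl, optics gives the robot as it stands. The module is installed in compiled form; this text tells all that it offers.
- The arm moves only by the shell command python3 -m handwheel 'ROWS' [FORCE]. ROWS is JSON, a list that holds one entry, the list of rows, each a list of 5 numbers: the gripper command: -1 is fully open, 1 is shut, values between are in proportion, then the shift along the world's x, y, z in units of 50 mm (1.0 is 50 mm), then the turn about the world's z in units of 8 degrees (1.0 is 8 degrees). In form: [[[gripper, tx, ty, tz, twist], ...]]. A call has 1 to 10 rows; each row shifts and turns the commanded pose from where the row before left it; what a row does not reach is not made up. A row lasts 1/10 s, in which the tool goes at most 50 mm and 8.59 degrees, less where a joint would pass 70% of its speed; a pose out of reach is approached as far as the arm can. A call is refused whole if a number of a shift passes 1 or a number of a turn 1, either way. A call with a gripper value outside its range is refused whole. The fingers move at their own pace and stop on an object; FORCE is the grip in N (left out, the last holds). Time passes only in rows, so rows that do not move let the fingers close. It gives the time, the measured TCP pose, the force, the opening and the grip force at its end, in the units of the state.
- ctrl.sense(): the state, without advancing time (a new reading comes with each control period).
- optics.capture(name): name is "scene" or "side" or "wrist"; returns a dict with "img" (400x640x3 uint8, blue, green, red), "K" (3x3 intrinsics, pixels), "R" (3x3) and "t" (3): a world point X has camera coordinates R X + t. Camera axes: x right, y down, z forward; pixel columns grow to the right and rows downward; lengths in mm; the calibration is good to about 2 mm. A picture is of the moment at which its call begins. There is no depth.
- ctrl.finish_job(): hands the job in; it is judged then, once.
The state is a dict: "time_s": time; "joints": joint angles; "dq": joint speeds; "tau": joint torques, N m; "eef_pos": TCP position; "ee_rot": TCP orientation; "force": force on the tool from outside, world axes, zero at the start; "wrist_torque": the same for the moment, N m; "grip_width": opening from 0.0 (shut) to 1.0 (fully open); "grip_force": force on a finger pad.
Only numpy, scipy, OpenCV 4.12 (cv2) and the standard library are available. Lean on these libraries where they do the work, as an engineer would, in place of code of your own. Each camera call takes 0.05 s, during which the arm holds its last target. There are 200 camera calls.

## Working session

There is one attempt and no reset: what is moved stays moved. The work goes in short steps, Python scripts to look and compute and a shell command to move; the robot and the scene stay as the last step left them, time stands still between calls to the robot, and variables do not carry over. Pictures are saved under pics/ and viewed, at most 12 in all, crops included, and the job is handed in when it is done.

```bash
mkdir -p pics; python3 - <<'E'
from rig import ctrl, optics
import cv2,numpy as np
for n in("scene","side","wrist"):
    c=optics.capture(n); cv2.imwrite(f"pics/{n}0.png",c["img"]); print(n,(-c["R"].T@c["t"]).round(), c["K"][0,0])
a=cv2.imread("pics/scene0.png");b=cv2.imread("pics/wrist0.png")
s=ctrl.sense();print(s["eef_pos"],s["ee_rot"],s["time_s"],s["grip_width"])
E
```

```text
scene [1118.  406.  726.] 478.50475142770944
side [ 144. -596.  681.] 434.6851723005513
wrist [526.  84. 373.] 331.846496905307
[5.24804873e+02 1.07300647e-02 2.30890704e+02] [-4.08797430e-04  7.07124654e-01  7.07088744e-01 -2.55714483e-04] 0.15 0.9995253757785757
```

View pics/scene0.png

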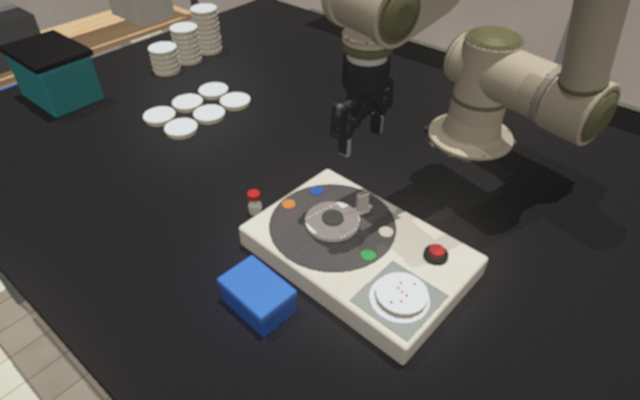

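View pics/wrist0.png

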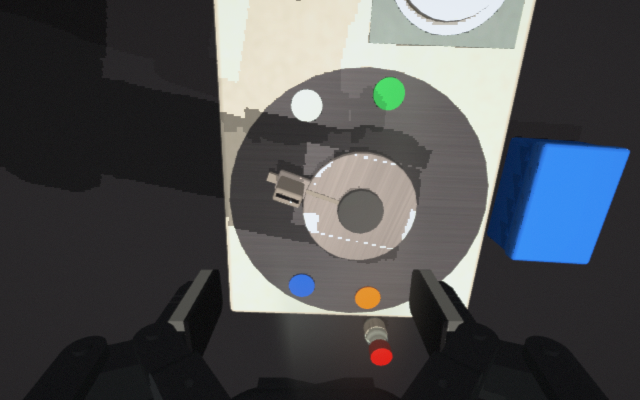

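The scene view shows the white viewer with the button at (436,251), and orange (289,204) on the vial side. In the wrist view (right is +x, up is +y), the hub is at (361,211), the tab top at (288,197), orange at (367,298), blue at (301,285), white at (306,105), green at (389,93), and the vial cap at (381,356). Next I'll measure these points with colour masks and rays.

```bash
cat > h.py <<'E'
import cv2,numpy as np
from rig import ctrl,optics
def ray(c,u,v,z):
    d=c["R"].T@np.linalg.inv(c["K"])@[u,v,1]; o=-c["R"].T@c["t"]
    return (o+d*(z-o[2])/d[2])
def blob(img,lo,hi,box):
    h=cv2.cvtColor(img,cv2.COLOR_BGR2HSV); m=cv2.inRange(h,lo,hi)
    k=np.zeros_like(m);x0,y0,x1,y1=box;k[y0:y1,x0:x1]=1;m*=k
    n,_,st,ce=cv2.connectedComponentsWithStats(m); i=1+np.argmax(st[1:,4]); return ce[i],st[i,4]
E
python3 - <<'E'
from h import *
c=optics.capture("wrist");s=optics.capture("scene");W=c["img"]
P={}
for n,lo,hi,b,z in [("orange",(8,120,120),(22,255,255),(340,280,395,315),63),("blue",(100,120,80),(125,255,255),(280,265,325,305),63),
 ("green",(45,100,80),(85,255,255),(365,70,415,115),63),("white",(0,0,190),(180,40,255),(285,85,326,125),63),
 ("hub",(0,0,0),(180,255,110),(333,184,388,238),82),("tabline",(0,0,0),(180,255,50),(272,186,302,210),112),
 ("vialcap",(0,150,100),(8,255,255),(360,335,400,370),60)]:
    p,a=blob(W,lo,hi,b);P[n]=ray(c,*p,z);print(n,p.round(1),a,P[n].round(1))
p,a=blob(s["img"],(0,150,80),(8,255,255),(420,235,455,265));B=ray(s,*p,81);print("button",p,a,B.round(1))
p,a=blob(s["img"],(8,120,100),(22,255,255),(275,195,303,213));print("orange scene",p,a,ray(s,*p,63).round(1))
L=np.array([P[k][:2] for k in("orange","blue","green","white")])
A=np.c_[2*L,np.ones(4)];x=np.linalg.lstsq(A,(L**2).sum(1),rcond=None)[0];print("circle centre",x[:2],np.sqrt(x[2]+x[0]**2+x[1]**2))
C=x[:2]
for k in P:
    d=P[k][:2]-C;print(k,np.hypot(*d).round(1),np.arctan2(-d[1],-d[0]).round(3))
x0,y0,x1,y1=150,120,500,370
cv2.imwrite("pics/crop.png",cv2.resize(W[140:260,220:440],None,fx=3.5,fy=3.5))
E
```

```text
orange [367.2 297.2] 467 [ 582.1 -132.    63. ]
blue [301.1 284.8] 470 [ 510.  -116.3   63. ]
green [388.4  93.1] 837 [590.2  80.1  63. ]
white [306.2 105. ] 779 [517.2  70.1  63. ]
hub [359.6 210.2] 1573 [566.8 -23.5  82. ]
tabline [282.6 196.3] 26 [ 4.984e+02 -2.000e-01  1.120e+02]
vialcap [380.7 355.8] 354 [ 602.8 -215.5   60. ]
button [436.75609756 249.88617886] 123 [512.7 178.5  81. ]
orange scene [288.         203.70707071] 99 [ 583.2 -132.2   63. ]
circle centre [567.53527052 -25.24234629] 107.7778403307868
orange 107.8 1.707
blue 107.8 1.007
green 107.8 -1.783
white 107.8 -1.085
hub 1.9 -1.16
tabline 73.6 -0.348
vialcap 193.5 1.754
```

View pics/crop.png

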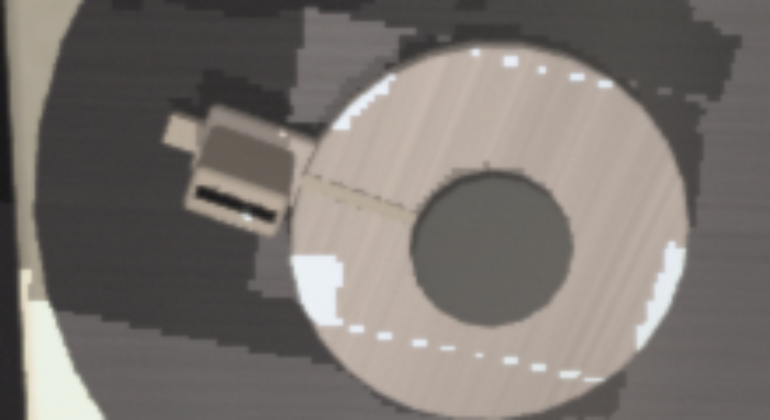

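The circle through the labels has radius 107.8 mm (108 expected), centred at (567.5, -25.2). The labels put the viewer's yaw at about -0.04, orange at 1.707 and the selector at about -0.34 (world). The button at (511,178) agrees with the viewer frame. The tab needs to turn anticlockwise, so I push from its +y side with shut fingers, turning the tool with it.

```bash
python3 -m handwheel '[[[1,-0.1,0.2,-0.4,-0.8],[1,-0.1,0.2,-0.5,-0.8],[1,-0.06,0.17,-0.5,-0.8],[1,0,0,-0.4,0],[1,0,0,0,0],[1,0,0,0,0],[1,0,0,0,0]]]'
python3 - <<'E'
from h import *
s=ctrl.sense();print(s["eef_pos"].round(1) if hasattr(s["eef_pos"],"round") else s["eef_pos"],s["ee_rot"],s["grip_width"])
c=optics.capture("wrist");cv2.imwrite("pics/w1.png",c["img"])
E
```

```text
time_s: 0.95
eef_pos: [512.7, 28.2, 142.5]
ee_rot: [0.001, 0.815, 0.579, 0.001]
force: [-0.4, 0.1, -0.1]
grip_width: 0.0
grip_force: 0.0
[512.7  28.2 142.5] [7.32815251e-04 8.15119693e-01 5.79291685e-01 7.02260153e-04] 0.0002398609951929507
```

View pics/w1.png

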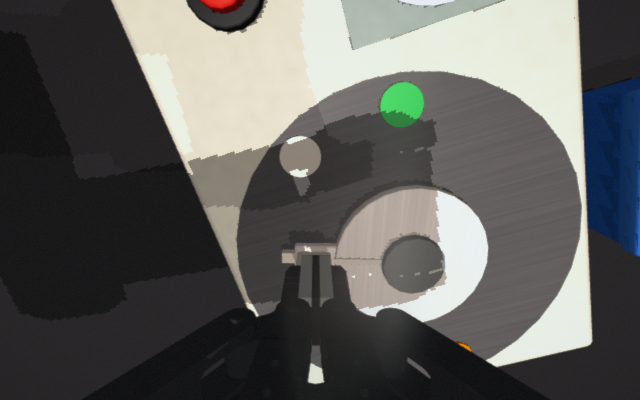

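The tool is aligned with the selector: the tab at (315,248) is parallel to the finger pair, with the fingertips just on its +y side. Next I'll descend and compute the arc increments.

```bash
python3 -m handwheel '[[[1,0,0,-0.4,0],[1,0,0,-0.4,0],[1,0,0,-0.36,0],[1,0,0,0,0],[1,0,0,0,0]]]'
cat > plan.py <<'E'
import numpy as np
C=np.array([567.5,-25.2])
def pos(a,t=17,r=70): return C-r*np.array([np.cos(a),np.sin(a)])-t*np.array([np.sin(a),-np.cos(a)])
if __name__=="__main__":
    p=pos(-.34);print(p)
    for i in range(1,30):
        q=pos(-.34+i*np.radians(4));print(i,round(-.34+i*np.radians(4),3),((q-p)/50).round(3),q.round(1));p=q
E
python3 plan.py
```

```text
time_s: 1.5
eef_pos: [512.5, 28.3, 84.3]
ee_rot: [0.0, 0.815, 0.579, 0.0]
force: [0.7, -0.3, 1.0]
grip_width: -0.002
grip_force: 0.0
[507.17645398  14.17092576]
1 -0.27 [-0.052 -0.086] [504.6   9.9]
2 -0.2 [-0.046 -0.089] [502.3   5.4]
3 -0.131 [-0.04  -0.092] [500.3   0.8]
4 -0.061 [-0.033 -0.095] [498.7  -4. ]
5 0.009 [-0.026 -0.097] [497.3  -8.8]
6 0.079 [-0.019 -0.099] [496.4 -13.8]
7 0.149 [-0.012 -0.1  ] [495.8 -18.8]
8 0.219 [-0.005 -0.1  ] [495.5 -23.8]
9 0.288 [ 0.002 -0.101] [495.6 -28.8]
10 0.358 [ 0.009 -0.1  ] [496.  -33.8]
11 0.428 [ 0.016 -0.099] [496.8 -38.8]
12 0.498 [ 0.022 -0.098] [497.9 -43.7]
13 0.568 [ 0.029 -0.096] [499.3 -48.5]
14 0.637 [ 0.036 -0.094] [501.1 -53.2]
15 0.707 [ 0.042 -0.091] [503.2 -57.8]
16 0.777 [ 0.049 -0.088] [505.7 -62.2]
17 0.847 [ 0.055 -0.084] [508.4 -66.4]
18 0.917 [ 0.06 -0.08] [511.4 -70.4]
19 0.986 [ 0.066 -0.076] [514.7 -74.2]
20 1.056 [ 0.071 -0.071] [518.3 -77.8]
21 1.126 [ 0.076 -0.066] [522.  -81.1]
22 1.196 [ 0.08  -0.061] [526.  -84.1]
23 1.266 [ 0.084 -0.055] [530.3 -86.9]
24 1.336 [ 0.088 -0.049] [534.7 -89.3]
25 1.405 [ 0.091 -0.043] [539.2 -91.4]
26 1.475 [ 0.094 -0.036] [543.9 -93.3]
27 1.545 [ 0.096 -0.03 ] [548.7 -94.7]
28 1.615 [ 0.098 -0.023] [553.6 -95.9]
29 1.685 [ 0.099 -0.016] [558.6 -96.7]
```

```bash
python3 -m handwheel '[[[1,-0.035,-0.095,0,0],[1,-0.035,-0.095,0,0],[1,-0.035,-0.095,0,0],[1,-0.052,-0.086,0,0.5],[1,-0.046,-0.089,0,0.5],[1,-0.04,-0.092,0,0.5],[1,-0.033,-0.095,0,0.5],[1,-0.026,-0.097,0,0.5],[1,-0.019,-0.099,0,0.5],[1,-0.012,-0.1,0,0.5]]]'
```

```text
time_s: 2.5
eef_pos: [495.5, -19.0, 83.8]
ee_rot: [0.0, 0.65, 0.76, 0.001]
force: [1.8, 2.9, 1.0]
grip_width: -0.001
grip_force: 1.1
```

The contact force is about 3 N, as expected, so I continue.

```bash
python3 -m handwheel '[[[1,-0.005,-0.1,0,0.5],[1,0.002,-0.101,0,0.5],[1,0.009,-0.1,0,0.5],[1,0.016,-0.099,0,0.5],[1,0.022,-0.098,0,0.5],[1,0.029,-0.096,0,0.5],[1,0.036,-0.094,0,0.5],[1,0.042,-0.091,0,0.5],[1,0.049,-0.088,0,0.5],[1,0.055,-0.084,0,0.5]]]'
python3 -m handwheel '[[[1,0.06,-0.08,0,0.5],[1,0.066,-0.076,0,0.5],[1,0.071,-0.071,0,0.5],[1,0.076,-0.066,0,0.5],[1,0.08,-0.061,0,0.5],[1,0.084,-0.055,0,0.5],[1,0.088,-0.049,0,0.5],[1,0.091,-0.043,0,0.5],[1,0,0,0,0]]]'
python3 - <<'E'
from h import *
c=optics.capture("wrist");cv2.imwrite("pics/w2.png",c["img"])
c=optics.capture("side");cv2.imwrite("pics/s2.png",c["img"])
E
```

```text
time_s: 3.5
eef_pos: [507.9, -66.4, 83.6]
ee_rot: [-0.0, 0.351, 0.937, 0.0]
force: [-1.4, 1.9, 0.6]
grip_width: 0.002
grip_force: 1.1
time_s: 4.4
eef_pos: [539.0, -91.8, 83.5]
ee_rot: [0.0, 0.08, 0.997, -0.0]
force: [-0.9, -0.9, -0.3]
grip_width: -0.003
grip_force: 0.0
```

View pics/s2.png

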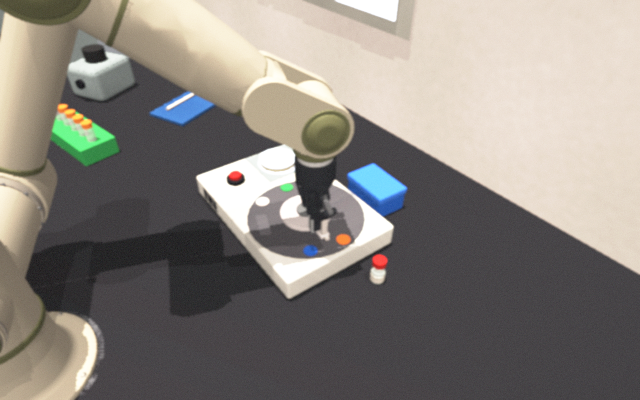

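View pics/w2.png

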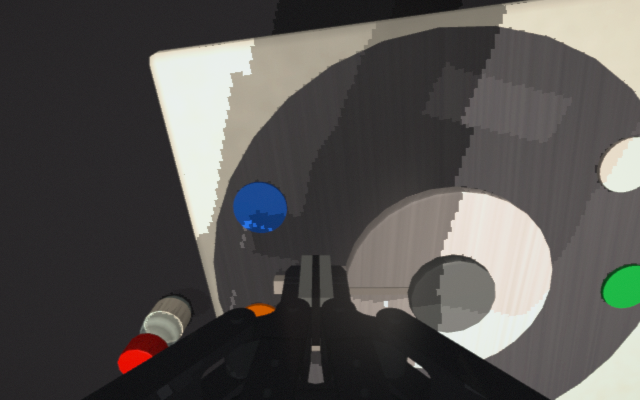

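In the side view the tab stands beside the fingers just short of orange (343,240), and the vial is untouched. In the wrist view the selector's index line on the disc runs from (348,287) to (412,288), with the pointer at (279,285). I'll compute its angle.

```bash
python3 - <<'E'
from h import *
from plan import C
c=optics.capture("wrist")
for u,v,z in[(350,287.5,74),(400,288,74),(279,285,69)]:
    d=ray(c,u,v,z)[:2]-C;print(np.hypot(*d).round(1),np.arctan2(-d[1],-d[0]).round(3))
p=ray(c,350,287.5,74)-ray(c,405,288,74);print(np.arctan2(-p[1],-p[0]))
E
```

```text
52.3 1.38
25.7 1.364
90.4 1.411
1.397200791153554
```

The selector is at about 1.395 and the tool at 1.405, so they track closely. I'll push on to about 1.70, then back off and look.

```bash
python3 -m handwheel '[[[1,0.094,-0.036,0,0.5],[1,0.096,-0.03,0,0.5],[1,0.098,-0.023,0,0.5],[1,0.099,-0.016,0,0.5],[1,0.025,-0.003,0,0.12],[1,0,0,0,0],[1,-0.2,-0.03,0,0],[1,-0.3,-0.04,0,0],[1,-0.2,0,0.5,0],[1,-0.2,0,0.8,0]]]'
python3 -m handwheel '[[[1,-0.3,0.3,0.8,-0.8],[1,-0.3,0.5,0.8,-0.8],[1,0,0.5,0,-0.8],[1,0,0.5,0,-0.8],[1,0,0,0,-0.8],[1,0,0,0,-0.8],[1,0,0,0,-0.8],[1,0,0,0,-0.8],[1,0,0,0,0],[1,0,0,0,0]]]'
python3 - <<'E'
from h import *
c=optics.capture("wrist");cv2.imwrite("pics/w3.png",c["img"]);np.savez("w3.npz",**c)
E
```

```text
time_s: 5.55
eef_pos: [512.8, -99.8, 147.3]
ee_rot: [-0.002, -0.066, 0.998, 0.001]
force: [1.2, 0.2, 0.6]
grip_width: 0.001
grip_force: 0.0
time_s: 6.55
eef_pos: [484.4, -10.2, 228.3]
ee_rot: [0.0, 0.369, 0.929, 0.0]
force: [0.9, -0.0, 0.3]
grip_width: -0.002
grip_force: 0.0
```

View pics/w3.png

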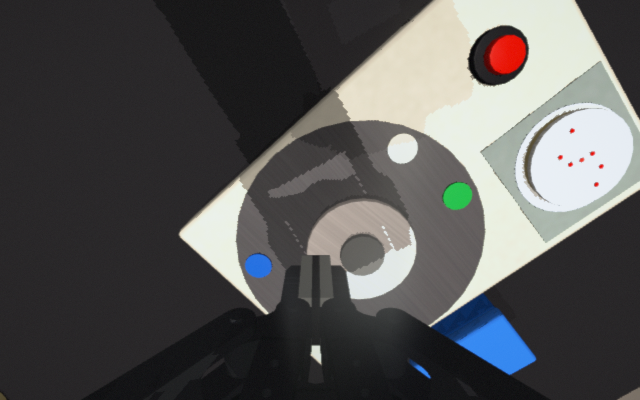

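The gripper hides the tab here. The button is at (508,54), and the dish, blue and green are in place. I'll move back and turn to the start orientation, further to -y, so the tab and orange are in clear view.

```bash
python3 -m handwheel '[[[1,0.2,-0.4,0,-0.8],[1,0.2,-0.4,0,-0.8],[1,0.2,-0.4,0,-0.8],[1,0.2,-0.4,0,-0.8],[1,0.2,-0.4,0,-0.8],[1,0.1,-0.2,0,-0.8],[1,0,0,0,-0.8],[1,0,0,0,-0.2],[1,0,0,0,0]]]'
python3 - <<'E'
from h import *
c=optics.capture("wrist");cv2.imwrite("pics/w4.png",c["img"]);np.savez("w4.npz",**c)
w=dict(np.load("w3.npz"));p,a=blob(w["img"],(0,150,150),(8,255,255),(465,20,540,95));print("button",p,a,ray(w,*p,82))
E
```

```text
time_s: 7.5
eef_pos: [539.4, -120.0, 228.3]
ee_rot: [0.0, 0.705, 0.709, 0.0]
force: [0.1, 0.5, -0.5]
grip_width: -0.001
grip_force: 0.0
button [507.11829945  53.82624769] 1082 [509.63724196 176.09564206  82.        ]
```

View pics/w4.png

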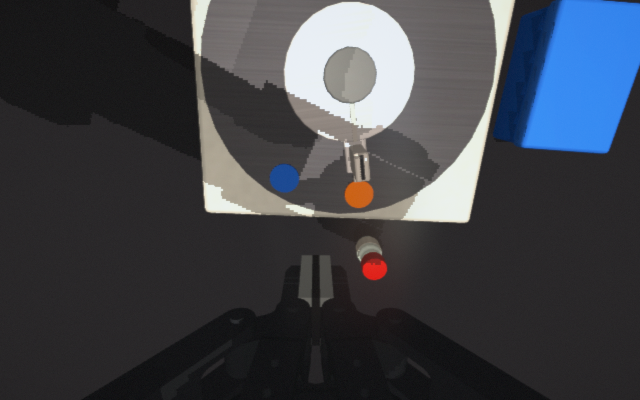

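The selector now points at orange (359,194), with the tab's black line at about (362,167) and the hub at (350,75). The vial is still in place. I'll measure the residual.

```bash
python3 - <<'E'
from h import *
from plan import C
c=dict(np.load("w4.npz"));W=c["img"]
for n,lo,hi,b,z in [("orange",(8,120,80),(22,255,255),(340,175,380,212),63),("blue",(100,100,50),(125,255,255),(265,160,305,195),63),("hub",(0,0,0),(180,255,190),(322,45,378,105),82),
  ("line",(0,0,0),(180,255,70),(356,152,368,181),112)]:
    p,a=blob(W,lo,hi,b);q=ray(c,*p,z);d=q[:2]-C;print(n,p.round(1),a,q.round(1),np.hypot(*d).round(1),np.arctan2(-d[1],-d[0]).round(3))
cv2.imwrite("pics/crop4.png",cv2.resize(W[60:215,290:420],None,fx=3.8,fy=3.8,interpolation=cv2.INTER_CUBIC))
E
```

```text
orange [358.6 194. ] 646 [ 582.2 -132.6   63. ] 108.4 1.707
blue [283.9 177.8] 682 [ 510.1 -116.7   63. ] 108.0 1.011
hub [349.5  74.6] 2387 [567.4 -25.3  82. ] 0.2 0.777
line [362.  167.5] 55 [577.1 -95.3 112. ] 70.7 1.707
```

View pics/crop4.png

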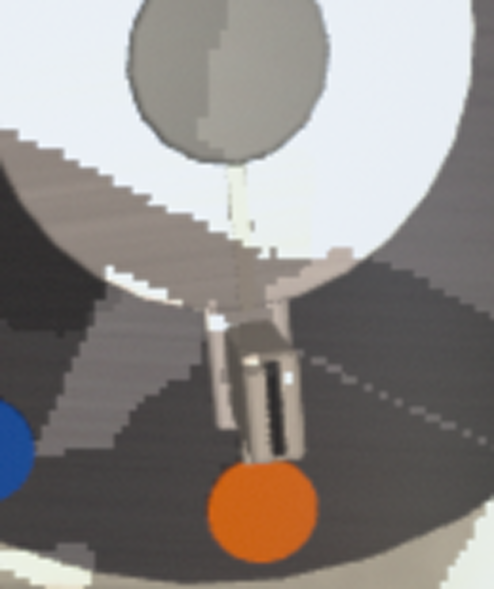

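The tab line and orange are both at 1.707, so the selector is on target. Next I'll move above the button at (510.5,177.5).

```bash
python3 -m handwheel '[[[1,-0.08,0.74,0,0],[1,-0.1,0.8,0,0],[1,-0.1,0.8,0,0],[1,-0.1,0.8,0,0],[1,-0.1,0.8,0,0],[1,-0.1,0.8,0,0],[1,0,0.8,0,0],[1,0,0.4,0,0],[1,0,0,0,0],[1,0,0,0,0]]]'
python3 -m handwheel '[[[1,0,0,-0.8,0],[1,0,0,-0.8,0],[1,0,0,-0.6,0],[1,0,0,-0.4,0],[1,0,0,-0.16,0],[1,0,0,0,0],[1,0,0,0,0]]]'
python3 - <<'E'
from h import *
cv2.imwrite("pics/s5.png",cv2.resize(optics.capture("scene")["img"][120:330,280:520],None,fx=2.5,fy=2.5))
E
```

```text
time_s: 8.55
eef_pos: [510.3, 176.8, 228.3]
ee_rot: [0.0, 0.705, 0.709, -0.0]
force: [0.1, -0.5, -0.5]
grip_width: -0.001
grip_force: 0.0
time_s: 9.25
eef_pos: [511.2, 176.5, 91.5]
ee_rot: [0.001, 0.706, 0.708, 0.001]
force: [0.0, -0.7, -0.9]
grip_width: 0.004
grip_force: 0.0
```

View pics/s5.png

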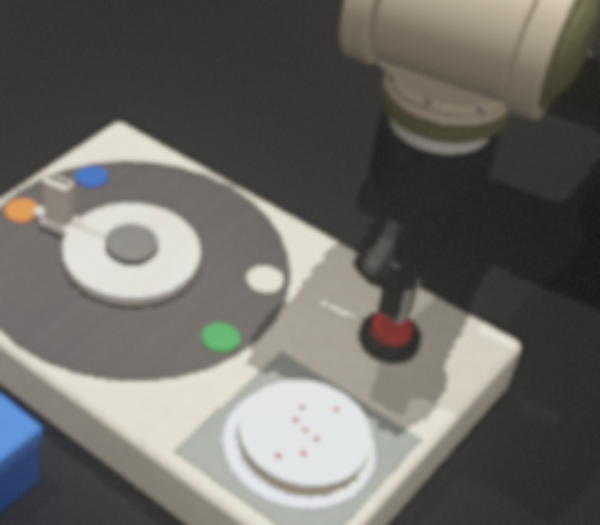

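The fingertips hover over the button (390,330 in the crop), clear of the dish, and the selector points at orange. Now I press: 15.5 mm down takes the tip to about 76.

```bash
python3 -m handwheel '[[[1,0,0,-0.1,0],[1,0,0,-0.1,0],[1,0,0,-0.06,0],[1,0,0,-0.05,0],[1,0,0,0,0],[1,0,0,0,0]]]'
```

```text
time_s: 9.9
eef_pos: [510.9, 176.9, 75.9]
ee_rot: [0.001, 0.706, 0.708, 0.0]
force: [-2.4, -0.9, 12.2]
grip_width: 0.005
grip_force: 5.9
```

The force is 12 N with the tip at 75.9 mm, so the button is fully down. I'll release and check.

```bash
python3 -m handwheel '[[[1,0,0,0.1,0],[1,0,0,0.2,0],[1,0,0,0.5,0],[1,0,0,0.8,0],[1,0,0,0.8,0],[1,0,0,0.6,0],[1,0,0,0,0],[1,0,0,0,0],[1,0,0,0,0]]]'
python3 - <<'E'
from h import *
cv2.imwrite("pics/s6.png",cv2.resize(optics.capture("scene")["img"][120:330,210:520],None,fx=2.5,fy=2.5))
E
```

```text
time_s: 10.8
eef_pos: [509.9, 176.8, 223.5]
ee_rot: [-0.001, 0.706, 0.708, -0.001]
force: [-0.8, 0.1, 0.1]
grip_width: 0.0
grip_force: 0.0
```

View pics/s6.png

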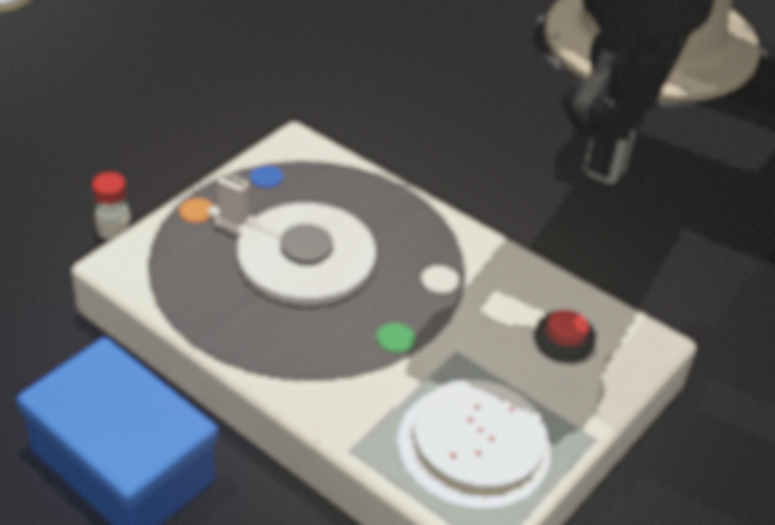

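The button is up again (567,330), the selector is on orange (196,210), the vial, dish and tip box are undisturbed, and the robot is clear.

```bash
python3 -c "
from rig import ctrl; print(ctrl.finish_job())"
```

```text
the job is handed in; nothing more can be done
None
```

The selector points at the orange label, the red button was pressed fully down (12 N, tip at 75.9 mm) and came back up, the dish, vial and tip box look undisturbed in the last picture, and the job is handed in; I did not see the lamp itself light.

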